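Check a board with the sprung moisture gauge

ROBOT

A 7-joint arm with a two-finger parallel gripper is mounted at the origin on the work surface. World frame = base frame: x ahead of the robot, y to its left, z up, the work surface at z = 0. Lengths are in mm, angles in rad, forces in N, time in s.
With the tool pointing down it reaches from about 350 to 775 mm from the base axis. Payload 3.1 kg.
Tool frame: the origin (TCP) lies at the very end of the fingers, on their centre line; the grasp point (between the pads) lies r.pinch_z behind it (r.pinch_z is the distance from the TCP to the grasp point, in mm); z points along the fingers, y is the direction in which the jaws open and shut (so a half turn about z gives the same grasp; the last joint's range is limited). The gripper opens to 85 mm and grips with 20 to 120 N. Pads are 22 mm wide; open, the fingers measure 114 mm over their backs; the gripper's body (76 mm by 85 mm) begins 54 mm behind the grasp point. The pads swing forward as they close: fully open they stand 13 mm farther back than shut.
Start: joints at [-1.324, 0.311, 0.014, 1.512, -0.004, 1.319, -0.027], TCP at [156.613, 527.247, 231.304] pointing down, gripper open.
Joint ranges: [-2.7, 2.7], [-0.3, 1.91], [-1.27, 1.3], [0.12, 2.57], [-1.44, 4.58], [0.2, 2.03], [-3.05, 3.05]. Speed limits (rad/s): [2.79, 2.79, 3.14, 3.14, 3.14, 3.14, 3.14].

INTERFACE

Orientations are given as [roll, pitch, yaw] about the fixed x, y, z axes, in that order (R = Rz(yaw) Ry(pitch) Rx(roll)).
In Python, from station import r, vision gives the robot as it stands. The module is installed in compiled form; this text tells all that it offers.
- The arm moves only by the tool send_rows, never from a script. Its argument "plan" is a list of rows, each an object with "offset": the shift along the world's x, y, z in mm, a list of three; "turn": the turn, a rotation vector about the world's x, y, z in degrees, a list of three; "jaw": the gripper command: -1 is fully open, 1 is shut, values between are in proportion. A call has 1 to 20 rows; each row is the pose to reach, as a shift and turn from the pose commanded when the call began; what a row does not reach only later rows make up. A row lasts 1/12 s, in which the tool goes at most 41.7 mm and 7.16 degrees, less where a joint would pass 70% of its speed; a pose out of reach is approached as far as the arm can. A call with a gripper value outside its range is refused whole. The fingers move at their own pace and stop on an object; the grip force is fixed at half the most. Time passes only in rows, so rows that repeat a pose let the fingers close. It gives the time, the measured TCP pose, the force and the opening at its end, in the units of the state.
- r.observe(): the state, without advancing time (a new reading comes with each control period).
- vision.grab_frame(name): name is "side" or "top" or "wrist"; returns the picture (384x512x3 uint8, blue, green, red); there is no depth.
- vision.get_calibration(name): a dict with "fx", "fy", "cx", "cy" (pixels), "dist" ([k1, k2, p1, p2, k3] as OpenCV has them; the pictures are not rectified), "rvec" (rotation vector, rad) and "tvec" (3), from world to camera coordinates, as OpenCV has them. Camera axes: x right, y down, z forward; pixel columns grow to the right and rows downward; lengths in mm; the calibration is good to about 2 mm. A picture is of the moment at which its call begins: read the wrist's pose just before it. get_calibration takes no time and is no camera call; for the wrist camera it gives the pose at the moment of the call.
- r.sign_off(): hands the job in, once; it reports no verdict.
The state is a dict: "time_s": time; "q": joint angles; "qvel": joint speeds; "effort": joint torques, N m; "position": TCP position; "tcp_rot": TCP orientation; "ft_force": force on the tool from outside, world axes, zero at the start; "torque": the same for the moment, N m; "opening": opening from 0.0 (shut) to 1.0 (fully open).
Only numpy, scipy, OpenCV 4.12 (cv2) and the standard library are available. Lean on these libraries where they do the work, as an engineer would, in place of code of your own. Each camera call takes 0.05 s, during which the arm holds its last target. There are 200 camera calls.

TASK

Lift the lid of the instrument case fully open until it rests on its stop, then take out the orange moisture gauge and hold it upright on the red mark on the board, its broad sides running along the length of the board, pressed gently so that its sprung foot is about half pushed in. Finish while still holding it there in the gripper, with the lid left open; never press hard, leave the blue mark alone, and do not disturb the reference block or the other things on the bench.

Things in the scene. Friction and masses are not known exactly. Their poses are not given: they have to be found in the camera images.
- case: Pale wooden instrument case fixed to the bench, 140 mm (its x) by 270 mm (its y) by 106 mm high without the lid, walls 8 mm, either left or right of the board. Origin at the centre of its underside, x towards the hinge side, z up. Inside, black foam is level at 42 mm above the origin, with two rectangular nests 50 by 32 mm, 16 mm deep, at y = -60 and +60 mm on the centre line; the gauge stands in one, the reference block in the other.
- lid (a joint): Lid angle in rad: 0 closed, grows as the lid swings up and away from the robot about the case's far rim, 1.85 on its stop (leaning back past upright). The hinge is nearly free: the lid falls shut from below about 1.45 and falls onto its stop, and stays there, from above about 1.6.
- lid_hinge (a point): Middle of the lid's hinge line, at the case's far rim (case x = +70, z = 106 mm). The hinge axis is this frame's y (the same as the case's y); the frame turns with the lid. The lid is a flat plate 140 by 270 by 10 mm that reaches from here along -x of this frame, mass about 250 g.
- lid_handle (a point): Grip point on the lid's handle: a reddish-brown wooden tab in the lid's plane that sticks out 40 mm from the middle of the lid's edge towards the robot, 20 mm wide (y) and 14 mm thick, nothing below it but the bench. The point is inside the tab, 27 mm out from the lid's edge; in the lid_hinge frame it lies at (-167, 0, +5) mm. Pinched across its 20 mm, the tab can turn between the pads as the lid swings, so a gripper can keep pointing down all the way.
- gauge: Moisture gauge, about 160 g: orange housing with black grip panels and a small pale screen on top, 46 mm (x) by 28 mm (y) by 72 mm high (z), with a round steel foot 12 mm across sticking out 14 mm below. Origin at the centre of the housing's underside, z up when it stands. In its nest the origin is 26 mm above the case's underside, the lower 16 mm of the housing is inside the foam, and its x is parallel to the case's x. Its broad sides are the 46 mm ones, normal to its y.
- gauge_grip (a point): Good place to grip the gauge, across its 28 mm (y): on its centre line, 50 mm above the origin, 22 mm below its top.
- foot_tip (a point): The tip (lowest point) of the gauge's rounded sprung foot, 14 mm below the gauge's origin with the foot out; moves up with the foot.
- foot (a joint): How far the sprung foot is pushed into the gauge, in m: 0 fully out, 0.012 fully in. Moving it takes 1.6 N at first, growing 0.4 N per mm (4.0 N at half way, 6.4 N at the end).
- board: Pale wooden board held fixed and flat on the bench, 320 mm (its x, the length) by 120 mm (its y) by 24 mm thick, ends painted reddish-brown, with four steel pegs (19 mm across, 20 mm high) against its long sides. Origin at the centre of its underside, z up.
- red_mark: Red disc 22 mm across with a tiny white centre, flat on the board's top: the spot to measure. Origin at its centre, on the board's top face.
- blue_mark: Blue disc like the red one, elsewhere along the board: a spot that is not to be measured.
- refblock: Aluminium reference block 46 by 28 by 30 mm in the case's other nest, its underside 26 mm above the case's underside. To be left there. Origin at the centre of its underside.
- tape: Grey roll of tape lying on the bench, 90 mm across, 25 mm high. To be left alone.
- glue: Yellow glue bottle standing on the bench, 56 mm across, 150 mm high. To be left alone.
- sander: Cork-faced wooden sanding block on the bench, 110 by 65 by 36 mm. To be left alone.

How it is judged (in metres and radians):
On the way, in this order (a step that is already met when the one before it is completed fails the run):
1. the lid is open and rests on its stop (value of joint lid above 1.78 rad), for 0.3 s.
2. the gauge is held in the fingers, lifted out of its nest (z of gauge in the frame of case above 0.06 m and contact force between the fingers and gauge above 1 N), for 0.2 s.
At the end, for the whole second after the job is handed in: Lid on its stop (over 1.78 rad). Gauge held in the fingers, still, upright within 8 deg, its x along the board's length within 11 deg, foot tip within 11 mm of the red mark's centre, foot in by 2.5 to 9.5 mm, push on the board 1 to 8 N. Bystanders within 30 mm of their places (value of joint lid above 1.78 rad and contact force between the fingers and gauge above 1 N and horizontal distance between foot_tip and red_mark below 0.011 m and angle between gauge's own z axis and vertical below 0.14 rad and angle between the x axis of gauge and the x axis of board, either way round below 0.2 rad and contact force between gauge and board between 1 and 8 N and value of joint foot between 0.0025 and 0.0095 m and linear speed of gauge below 0.02 m/s and distance of each of tape, glue, sander, refblock from where it was at the start of the episode below 0.03 m); the arm keeps its last pose, push and grip.
It fails at once if the tape, glue bottle, sanding block or reference block is disturbed (over 30 mm) (distance of any of tape, glue, sander, refblock from where it was at the start of the episode above 0.03 m).
It fails at once if the gauge is pressed hard on the board (over 15 N) (contact force between gauge and board above 15 N).
It fails at once if the gauge is set on the board at the blue mark (horizontal distance between foot_tip and blue_mark below 0.025 m and contact force between gauge and board above 0.5 N).
It also fails if it takes over 58 s, if anything falls off the work surface, if the arm or the gripper's body presses on something with over 40 N, if the wrist force passes 120 N, or if a joint passes its speed limit or range.

## Working session

There is one attempt and no reset: what is moved stays moved. The work goes in short steps, Python scripts to look and compute and a tool call to move; the robot and the scene stay as the last step left them, time stands still between calls to the robot, and variables do not carry over. Pictures are saved under pics/ and viewed, about 8 in all and at most 12, crops included, and the job is handed in when it is done.

Besides the shell and the picture viewer there is one more tool, called after "Emit:" in YAML: its name, and indented under it one key for each argument. send_rows: Moves the arm, as the interface text tells. Its arguments: {"type":"object","properties":{"plan":{"type":"array"}},"required":["plan"]}

```bash
mkdir -p pics; python3 - <<'E'
from station import r,vision
import cv2
s=r.observe();print(s,r.pinch_z)
for n in("side","top"):
    cv2.imwrite(f"pics/{n}0.png",vision.grab_frame(n));c=vision.get_calibration(n);print(n,c)
E
```

```text
{'time_s': 0.0, 'q': array([-1.32371589,  0.31171707,  0.01398165,  1.51309251, -0.00439623,
        1.31921197, -0.02721371]), 'qvel': array([-0.00080515, -0.00140405, -0.00156751, -0.00063002,  0.00081619,
        0.00175207, -0.00069582]), 'effort': array([ 2.96248129e-05, -3.79914594e+01,  1.45929535e-01, -2.30587846e+01,
        1.20995915e-02,  1.40080287e-02, -4.71735504e-06]), 'position': array([156.40235842, 526.50990069, 230.21147574]), 'tcp_rot': array([-3.13919645e+00,  9.80002923e-05,  2.85288604e+00]), 'ft_force': array([ 0.04830142,  1.03150859, -0.45524622]), 'torque': array([ 0.01191795,  0.00830582, -0.04739616]), 'opening': 1.0009399323901842} 18.700000000000003
side {'fx': 376.41173134276556, 'fy': 376.41173134276556, 'cx': 251.82000162296245, 'cy': 201.87899547144949, 'dist': array([-0.06897031,  0.        ,  0.        ,  0.        ,  0.        ]), 'rvec': array([ 2.39170918, -0.37364421,  0.1503271 ]), 'tvec': array([-560.03272035,  205.37255602, 1191.33409548])}
top {'fx': 394.8460304058787, 'fy': 394.8460304058787, 'cx': 249.58072871401416, 'cy': 193.2109803507146, 'dist': array([-0.00848278,  0.        ,  0.        ,  0.        ,  0.        ]), 'rvec': array([ 2.21141111, -2.15289644,  0.05632273]), 'tvec': array([ -26.15612305,  600.31714963, 1499.50202902])}
```

View pics/top0.png

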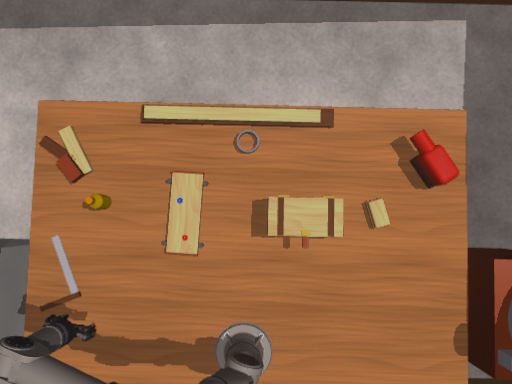

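View pics/side0.png

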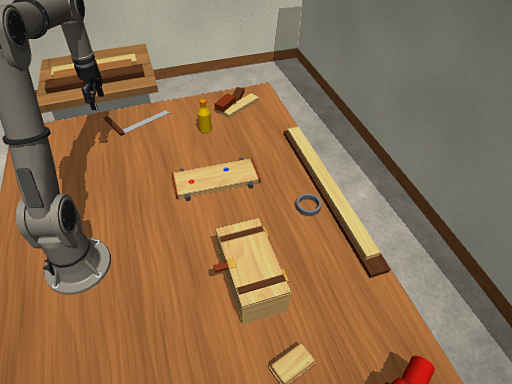

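The top view shows the board at left (red mark at about (185,237), blue at (180,200)) and the case at right (x 268–343, y 196–238), with the handle at about (305,242). In the side view the handle is at about (220,268), red is at (191,181) and blue at (226,169).

```bash
cat > h.py <<'E'
import numpy as np,cv2
from station import r,vision
def cal(n,c=None):
    c=c or vision.get_calibration(n)
    K=np.array([[c['fx'],0,c['cx']],[0,c['fy'],c['cy']],[0,0,1]]);R=cv2.Rodrigues(np.array(c['rvec']))[0]
    return K,np.array(c['dist']),R,np.array(c['tvec'])
def ray(C,p):
    K,d,R,t=C;u=cv2.undistortPoints(np.array([[p]],float),K,d)[0,0]
    v=R.T@np.array([u[0],u[1],1]);return -R.T@t,v/np.linalg.norm(v)
def onz(C,p,z):
    o,v=ray(C,p);return o+v*(z-o[2])/v[2]
def tri(C1,p1,C2,p2):
    o,v=ray(C1,p1);q,w=ray(C2,p2)
    s=np.linalg.lstsq(np.c_[v,-w],q-o,rcond=None)[0];a=o+s[0]*v;b=q+s[1]*w
    return (a+b)/2,np.linalg.norm(a-b)
def proj(C,X):
    K,d,R,t=C;return cv2.projectPoints(np.array([X],float),cv2.Rodrigues(R)[0],t,K,d)[0][0,0]
def blobs(img,lo,hi,roi=None,amin=8):
    m=cv2.inRange(cv2.cvtColor(img,cv2.COLOR_BGR2HSV),np.array(lo),np.array(hi))
    if roi: k=np.zeros_like(m);x0,y0,x1,y1=roi;k[y0:y1,x0:x1]=255;m&=k
    n,_,st,ce=cv2.connectedComponentsWithStats(m)
    return [(ce[i].round(1),st[i]) for i in range(1,n) if st[i][4]>=amin]
E
python3 - <<'E'
from h import *
T=cal('top');S=cal('side');t=cv2.imread('pics/top0.png');s=cv2.imread('pics/side0.png')
rt=blobs(t,(0,190,130),(6,255,255),(160,170,210,260),4);rs=blobs(s,(0,190,130),(6,255,255),(170,150,265,200),4)
bt=blobs(t,(110,150,100),(130,255,255),(160,170,210,260),4);bs=blobs(s,(110,150,100),(130,255,255),(170,150,265,200),4)
print(rt,rs,bt,bs)
for a,b in((rt,rs),(bt,bs)):
    a=max(a,key=lambda q:q[1][4])[0];b=max(b,key=lambda q:q[1][4])[0];print(tri(T,a,S,b),onz(T,a,24))
for n,i,roi in(("t",t,(262,190,350,255)),("s",s,(200,210,300,330))):
    for name,lo,hi in(("brown",(0,100,40),(12,255,140)),):
        print(n,name,blobs(i,lo,hi,roi,10))
a=cv2.resize(t[185:260,255:355],None,fx=6,fy=6,interpolation=2);b=cv2.resize(s[210:330,200:300],(500,600))
b=cv2.resize(b,(375,450));a=cv2.resize(a,(425,319))
o=np.zeros((450,800,3),np.uint8);o[:319,:425]=a;o[:,425:]=b;cv2.imwrite('pics/c1.png',o)
E
```

```text
[(array([184.4, 237.2]), array([182, 235,   5,   5,  16], dtype=int32))] [(array([191.2, 181.3]), array([189, 180,   5,   4,  11], dtype=int32))] [(array([179.5, 200. ]), array([178, 198,   4,   5,  15], dtype=int32))] [(array([225.8, 169.1]), array([224, 168,   5,   3,  12], dtype=int32))]
(array([425.75607483, 232.90225618,  30.39441047]), np.float64(0.7163439633420011)) [425.78183001 233.95729903  24.        ]
(array([566.4882118 , 256.94348369,  30.99961799]), np.float64(1.0090005518541612)) [567.27718143 258.17077002  24.        ]
t brown [(array([280.1, 215.5]), array([278, 198,   6,  37, 187], dtype=int32)), (array([330.8, 217.7]), array([328, 199,   6,  38, 201], dtype=int32)), (array([302., 242.]), array([302, 237,   1,  11,  11], dtype=int32))]
s brown [(array([241.2, 233.7]), array([220, 227,  44,  15, 204], dtype=int32)), (array([219.4, 268.5]), array([214, 263,  14,  10,  54], dtype=int32)), (array([223.7, 263.4]), array([221, 262,   6,   4,  14], dtype=int32)), (array([260.7, 284.1]), array([238, 275,  48,  19, 309], dtype=int32))]
```

View pics/c1.png

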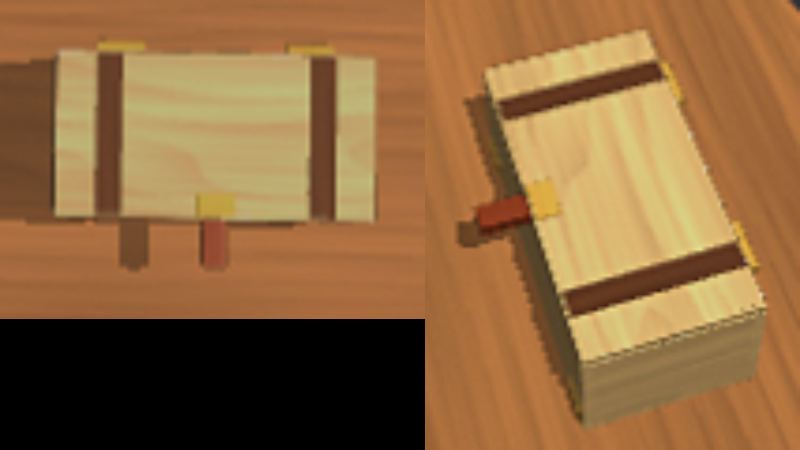

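The crop shows the closed lid's four corners clearly in both views, with the red-brown handle sticking out towards the robot (its tip at about (305,248) in top and (214,268) in side).

```bash
python3 - <<'E'
from h import *
T=cal('top');S=cal('side')
# far-left(+y), far-right, near-right, near-left, tip, root
tp=[(268.4,197.2),(343.2,198.9),(343,237),(267.9,235.8),(305.1,248.1),(306,236.8)]
sp=[(258.7-42.2,228.7),(290.7,291.9),(241.3,306.5),(216.5,228.7),(214.3,268),(226.7,265.5)]
sp[0]=(258.7,218)
P=[]
for a,b in zip(tp,sp):
    x,e=tri(T,a,S,b);z=onz(T,a,116);P.append(z);print(x.round(1),e.round(1),z.round(1))
P=np.array(P);c=P[:4].mean(0);d=P[0]+P[3]-P[1]-P[2];yaw=np.arctan2(d[1],d[0])-np.pi/2
print(c,np.degrees(yaw))
d=np.array([566.9-425.8,257.5-233.4]);print('board',np.degrees(np.arctan2(d[1],d[0])))
# board brown ends top
t=cv2.imread('pics/top0.png')
m=cv2.inRange(cv2.cvtColor(t,cv2.COLOR_BGR2HSV),(15,60,140),(35,255,255));k=np.zeros_like(m);k[165:262,155:215]=255
cs,_=cv2.findContours(m&k,0,2);q=cv2.boxPoints(cv2.minAreaRect(max(cs,key=cv2.contourArea)))
print([onz(T,p,24).round(0) for p in q])
E
```

```text
[583.1 -79.7 120.7] 2.8 [582.  -79.4 116. ]
[ 583.9 -347.4  120. ] 2.3 [ 583.  -347.9  116. ]
[ 446.9 -347.8  120.2] 0.4 [ 446.9 -348.8  116. ]
[446.3 -81.3 121.8] 4.6 [443.8 -81.  116. ]
[ 406.2 -214.1  122.3] 4.0 [ 403.8 -214.5  116. ]
[ 443.9 -216.3  120.8] 0.6 [ 444. -217.  116.]
[ 513.92100864 -214.27607985  116.        ] 0.4382311162026346
board 9.692635919057176
[array([369., 304.,  24.]), array([677., 292.,  24.]), array([671., 172.,  24.]), array([363., 185.,  24.])]
```

Emit:
send_rows:
  plan:
    - {"offset":[220,-230,0],"turn":[0,0,5],"jaw":-1}
    - {"offset":[220,-230,0],"turn":[0,0,10],"jaw":-1}
    - {"offset":[220,-230,0],"turn":[0,0,17],"jaw":-1}
    - {"offset":[220,-230,0],"turn":[0,0,17],"jaw":-1}
    - {"offset":[220,-230,0],"turn":[0,0,17],"jaw":-1}
    - {"offset":[220,-230,0],"turn":[0,0,17],"jaw":-1}
    - {"offset":[220,-230,0],"turn":[0,0,17],"jaw":-1}
    - {"offset":[260,-742,0],"turn":[0,0,17],"jaw":-1}
    - {"offset":[260,-742,0],"turn":[0,0,17],"jaw":-1}
    - {"offset":[260,-742,0],"turn":[0,0,17],"jaw":-1}
    - {"offset":[260,-742,0],"turn":[0,0,17],"jaw":-1}
    - {"offset":[260,-742,0],"turn":[0,0,17],"jaw":-1}
    - {"offset":[260,-742,0],"turn":[0,0,17],"jaw":-1}
    - {"offset":[260,-742,0],"turn":[0,0,17],"jaw":-1}
    - {"offset":[260,-742,0],"turn":[0,0,17],"jaw":-1}
    - {"offset":[260,-742,0],"turn":[0,0,17],"jaw":-1}
    - {"offset":[260,-742,0],"turn":[0,0,17],"jaw":-1}
    - {"offset":[260,-742,0],"turn":[0,0,17],"jaw":-1}
    - {"offset":[260,-742,0],"turn":[0,0,17],"jaw":-1}
    - {"offset":[260,-742,0],"turn":[0,0,17],"jaw":-1}

```text
time_s: 1.77
position: [416.0, -217.3, 231.3]
tcp_rot: [-3.141, 0.0, -3.135]
ft_force: [1.0, 0.2, 0.9]
opening: 0.998
```

Emit:
send_rows:
  plan:
    - {"offset":[0,0,0],"turn":[0,0,0],"jaw":-1}
    - {"offset":[0,0,0],"turn":[0,0,0],"jaw":-1}

```text
time_s: 1.93
position: [415.5, -217.2, 230.9]
tcp_rot: [-3.141, -0.002, -3.14]
ft_force: [0.8, 0.9, 0.2]
opening: 0.998
```

```bash
python3 - <<'E'
from h import *
s=r.observe();print(s['time_s'],s['position'],s['tcp_rot'],s['ft_force'])
c=vision.get_calibration('wrist');i=vision.grab_frame('wrist');cv2.imwrite('pics/w1.png',i)
W=cal('wrist',c);print(ray(W,(256,192)),proj(W,(417,-215,111)),proj(W,(404,-215,111)))
print(blobs(i,(0,100,40),(12,255,160),None,150))
np.save('w1.npy',np.array([c],object),allow_pickle=True)
E
```

```text
1.9333 [ 415.52252953 -217.24560141  230.88322334] [-3.14052875e+00 -1.60735937e-03 -3.13995904e+00] [0.75770816 0.85815552 0.15692165]
(array([ 345.2616981 , -217.08061985,  374.03319848]), array([ 0.27902324, -0.01709648, -0.96013215])) [262.73919206 187.49998565] [262.78295592 174.81075023]
[(array([267. , 189.4]), array([256, 176,  21,  40, 198], dtype=int32)), (array([184.2, 274.5]), array([ 168,  219,   30,  110, 1634], dtype=int32)), (array([354.4, 226.3]), array([344, 218,  21,  21, 323], dtype=int32)), (array([344.2, 298.3]), array([336, 270,  20,  56, 530], dtype=int32))]
```

View pics/w1.png

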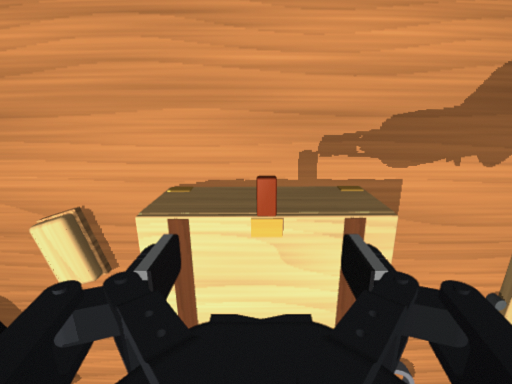

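The wrist view shows the handle centred at column 267, with its tip at row 176 and its root at row 214. That puts the grip point near (418, -212), so I go down and pinch it.

Emit:
send_rows:
  plan:
    - {"offset":[2,5,-30],"turn":[0,0,0],"jaw":-1}
    - {"offset":[2,5,-65],"turn":[0,0,0],"jaw":-1}
    - {"offset":[2,5,-100],"turn":[0,0,0],"jaw":-1}
    - {"offset":[2,5,-125],"turn":[0,0,0],"jaw":-1}
    - {"offset":[2,5,-138],"turn":[0,0,0],"jaw":-1}
    - {"offset":[2,5,-138],"turn":[0,0,0],"jaw":-0.3}
    - {"offset":[2,5,-138],"turn":[0,0,0],"jaw":0.2}
    - {"offset":[2,5,-138],"turn":[0,0,0],"jaw":1}
    - {"offset":[2,5,-138],"turn":[0,0,0],"jaw":1}
    - {"offset":[2,5,-138],"turn":[0,0,0],"jaw":1}
    - {"offset":[2,5,-138],"turn":[0,0,0],"jaw":1}
    - {"offset":[2,5,-138],"turn":[0,0,0],"jaw":1}
    - {"offset":[2,5,-138],"turn":[0,0,0],"jaw":1}

```text
time_s: 3.07
position: [419.8, -211.8, 94.9]
tcp_rot: [-3.139, 0.003, -3.134]
ft_force: [-0.4, -3.6, 5.2]
opening: 0.218
```

Emit:
send_rows:
  plan:
    - {"offset":[1,0,15],"turn":[0,0,0],"jaw":1}
    - {"offset":[4,0,30],"turn":[0,0,0],"jaw":1}
    - {"offset":[7,0,44],"turn":[0,0,0],"jaw":1}
    - {"offset":[12,0,58],"turn":[0,0,0],"jaw":1}
    - {"offset":[19,0,72],"turn":[0,0,0],"jaw":1}
    - {"offset":[26,0,85],"turn":[0,0,0],"jaw":1}
    - {"offset":[35,0,97],"turn":[0,0,0],"jaw":1}
    - {"offset":[45,0,109],"turn":[0,0,0],"jaw":1}
    - {"offset":[55,0,119],"turn":[0,0,0],"jaw":1}
    - {"offset":[67,0,129],"turn":[0,0,0],"jaw":1}
    - {"offset":[80,0,137],"turn":[0,0,0],"jaw":1}
    - {"offset":[93,0,145],"turn":[0,0,0],"jaw":1}
    - {"offset":[106,0,151],"turn":[0,0,0],"jaw":1}
    - {"offset":[121,0,155],"turn":[0,0,0],"jaw":1}
    - {"offset":[135,0,159],"turn":[0,0,0],"jaw":1}
    - {"offset":[150,0,161],"turn":[0,0,0],"jaw":1}
    - {"offset":[165,0,162],"turn":[0,0,0],"jaw":1}
    - {"offset":[180,0,161],"turn":[0,0,0],"jaw":1}
    - {"offset":[195,0,160],"turn":[0,0,0],"jaw":1}
    - {"offset":[206,0,157],"turn":[0,0,0],"jaw":1}

```text
time_s: 4.73
position: [623.6, -210.2, 250.4]
tcp_rot: [-3.141, -0.004, -3.134]
ft_force: [-2.9, -0.7, 3.4]
opening: 0.218
```

Emit:
send_rows:
  plan:
    - {"offset":[3,0,-1],"turn":[0,0,0],"jaw":1}
    - {"offset":[3,0,-1],"turn":[0,0,0],"jaw":1}
    - {"offset":[3,0,-1],"turn":[0,0,0],"jaw":1}

```text
time_s: 4.98
position: [626.9, -210.2, 249.6]
tcp_rot: [-3.141, -0.002, -3.134]
ft_force: [-2.1, -1.2, 2.8]
opening: 0.219
```

```bash
python3 - <<'E'
from h import *
i=vision.grab_frame('side');cv2.imwrite('pics/s2.png',cv2.resize(i[150:330,150:350],None,fx=3,fy=3))
s=r.observe();print(s['time_s'],s['position'],s['ft_force'],s['opening'])
E
```

```text
5.0333 [ 626.8726175  -210.21892465  249.57776289] [-1.15705801 -1.16978895  3.35339003] 0.22536960177954354
```

View pics/s2.png

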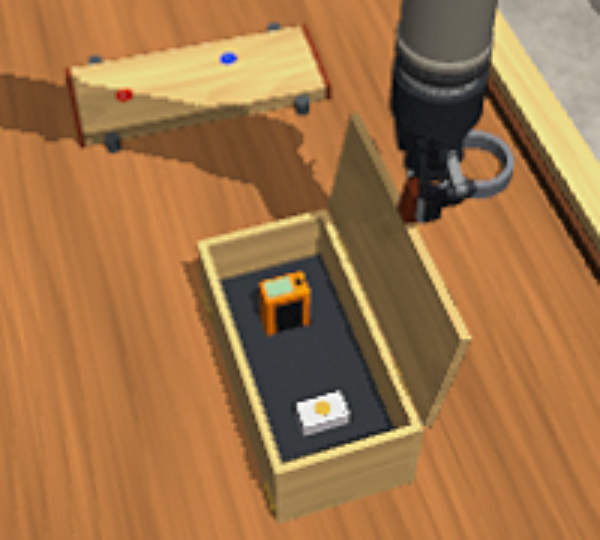

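The lid has swung past upright, and the gauge is in the nest nearer the board (crop (285,300), with the reference block at (322,410)). I release the handle, go up and move above the gauge.

Emit:
send_rows:
  plan:
    - {"offset":[0,0,0],"turn":[0,0,0],"jaw":0}
    - {"offset":[0,0,0],"turn":[0,0,0],"jaw":-1}
    - {"offset":[0,0,0],"turn":[0,0,0],"jaw":-1}
    - {"offset":[0,0,0],"turn":[0,0,0],"jaw":-1}
    - {"offset":[0,0,0],"turn":[0,0,0],"jaw":-1}
    - {"offset":[0,0,25],"turn":[0,0,0],"jaw":-1}
    - {"offset":[0,0,60],"turn":[0,0,0],"jaw":-1}
    - {"offset":[0,0,95],"turn":[0,0,0],"jaw":-1}
    - {"offset":[-35,16,95],"turn":[0,0,0],"jaw":-1}
    - {"offset":[-70,32,95],"turn":[0,0,0],"jaw":-1}
    - {"offset":[-100,45,80],"turn":[0,0,0],"jaw":-1}
    - {"offset":[-114,55,50],"turn":[0,0,0],"jaw":-1}
    - {"offset":[-114,55,15],"turn":[0,0,0],"jaw":-1}
    - {"offset":[-114,55,-10],"turn":[0,0,0],"jaw":-1}
    - {"offset":[-114,55,-10],"turn":[0,0,0],"jaw":-1}
    - {"offset":[-114,55,-10],"turn":[0,0,0],"jaw":-1}

```text
time_s: 6.37
position: [513.0, -154.2, 238.8]
tcp_rot: [3.141, -0.002, -3.133]
ft_force: [0.7, -0.3, 0.7]
opening: 0.997
```

```bash
python3 - <<'E'
from h import *
s=r.observe();print(s['time_s'],s['position'],s['tcp_rot'],s['ft_force'])
c=vision.get_calibration('wrist');i=vision.grab_frame('wrist');W=cal('wrist',c)
j=vision.grab_frame('side');k=vision.grab_frame('top');cv2.imwrite('pics/s3.png',j);cv2.imwrite('pics/t3.png',k)
cv2.imwrite('pics/w3.png',i)
for X in [(514,-154,98),(514-23,-154,98),(514,-140,98),(514,-168,98)]: print(X,proj(W,X))
print(blobs(i,(8,180,120),(20,255,255),None,100),'\nside',blobs(j,(8,180,120),(20,255,255),(200,200,300,310),10),'\ntop',blobs(k,(8,180,120),(20,255,255),(262,180,345,250),5))
o=np.zeros((384,800,3),np.uint8);o[:,:512]=i;o[:270,512:782]=cv2.resize(j[210:300,220:310],None,fx=3,fy=3);cv2.imwrite('pics/c3.png',o)
E
```

```text
6.3667 [ 513.00022098 -154.18058198  238.80924349] [ 3.14078095e+00 -2.09746688e-03 -3.13336687e+00] [ 0.68094019 -0.25648909  0.65783013]
(514, -154, 98) [260.39824411 182.02166501]
(491, -154, 98) [260.56399496 160.81349048]
(514, -140, 98) [273.41993848 182.1162854 ]
(514, -168, 98) [247.37267835 181.92829827]
[(array([263.7, 172.3]), array([251, 154,  26,  49, 465], dtype=int32))] 
side [(array([295.4, 211.1]), array([293, 209,   6,   5,  19], dtype=int32)), (array([245.1, 249.6]), array([236, 240,  17,  22, 122], dtype=int32))] 
top []
```

View pics/c3.png

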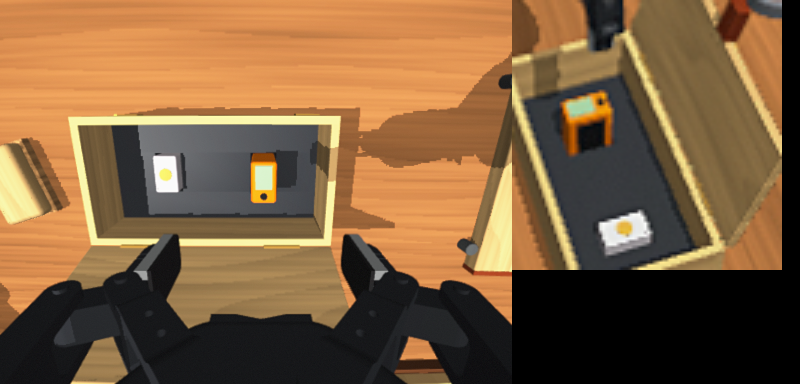

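The wrist view shows the gauge's top face at about (264,183) and the block at (167,175). The lid is open on the far side, and the side crop puts the gauge's top at about (585,108).

```bash
python3 - <<'E'
from h import *
W=cal('wrist');S=cal('side')
print(tri(W,(263.9,183),S,(244.5,245.5)),onz(W,(263.9,183),98))
E
```

```text
(array([ 516.79260741, -152.29904042,  100.85787211]), np.float64(2.4869463855269713)) [ 518.81821998 -152.1430842    98.        ]
```

Emit:
send_rows:
  plan:
    - {"offset":[2,3,-35],"turn":[0,0,0],"jaw":-1}
    - {"offset":[2,3,-70],"turn":[0,0,0],"jaw":-1}
    - {"offset":[2,3,-105],"turn":[0,0,0],"jaw":-1}
    - {"offset":[2,3,-135],"turn":[0,0,0],"jaw":-1}
    - {"offset":[2,3,-160],"turn":[0,0,0],"jaw":-1}
    - {"offset":[2,3,-175],"turn":[0,0,0],"jaw":-1}
    - {"offset":[2,3,-181],"turn":[0,0,0],"jaw":-1}
    - {"offset":[2,3,-181],"turn":[0,0,0],"jaw":-0.3}
    - {"offset":[2,3,-181],"turn":[0,0,0],"jaw":0}
    - {"offset":[2,3,-181],"turn":[0,0,0],"jaw":0.2}
    - {"offset":[2,3,-181],"turn":[0,0,0],"jaw":0.4}
    - {"offset":[2,3,-181],"turn":[0,0,0],"jaw":1}
    - {"offset":[2,3,-181],"turn":[0,0,0],"jaw":1}
    - {"offset":[2,3,-181],"turn":[0,0,0],"jaw":1}
    - {"offset":[2,3,-181],"turn":[0,0,0],"jaw":1}

```text
time_s: 7.77
position: [516.8, -152.0, 59.7]
tcp_rot: [-3.141, 0.003, -3.133]
ft_force: [-0.4, 0.4, 6.5]
opening: 0.321
```

Emit:
send_rows:
  plan:
    - {"offset":[0,0,15],"turn":[0,0,0],"jaw":1}
    - {"offset":[0,0,40],"turn":[0,0,0],"jaw":1}
    - {"offset":[0,0,75],"turn":[0,0,0],"jaw":1}
    - {"offset":[0,0,110],"turn":[0,0,0],"jaw":1}
    - {"offset":[0,0,145],"turn":[0,0,0],"jaw":1}
    - {"offset":[0,0,170],"turn":[0,0,0],"jaw":1}
    - {"offset":[-8,32,170],"turn":[0,0,0],"jaw":1}
    - {"offset":[-16,68,170],"turn":[0,0,0],"jaw":1}
    - {"offset":[-25,105,170],"turn":[0,0,0],"jaw":1}
    - {"offset":[-34,143,170],"turn":[0,0,0],"jaw":1}
    - {"offset":[-43,181,170],"turn":[0,0,-1],"jaw":1}
    - {"offset":[-52,219,170],"turn":[0,0,-3],"jaw":1}
    - {"offset":[-61,257,170],"turn":[0,0,-3],"jaw":1}
    - {"offset":[-70,295,165],"turn":[0,0,-3],"jaw":1}
    - {"offset":[-78,330,155],"turn":[0,0,-3],"jaw":1}
    - {"offset":[-85,360,140],"turn":[0,0,-3],"jaw":1}
    - {"offset":[-91,380,125],"turn":[0,0,-3],"jaw":1}
    - {"offset":[-91,385,110],"turn":[0,0,-3],"jaw":1}
    - {"offset":[-91,385,100],"turn":[0,0,-3],"jaw":1}
    - {"offset":[-91,385,100],"turn":[0,0,-3],"jaw":1}

```text
time_s: 9.43
position: [422.6, 231.8, 155.7]
tcp_rot: [-3.137, -0.005, 3.098]
ft_force: [-0.8, -0.5, -1.8]
opening: 0.318
```

Emit:
send_rows:
  plan:
    - {"offset":[0,0,0],"turn":[0,0,0],"jaw":1}
    - {"offset":[0,0,0],"turn":[0,0,0],"jaw":1}
    - {"offset":[0,0,0],"turn":[0,0,0],"jaw":1}

```text
time_s: 9.68
position: [425.8, 232.3, 159.4]
tcp_rot: [3.14, 0.002, 3.095]
ft_force: [-0.1, -0.3, -1.7]
opening: 0.321
```

```bash
python3 - <<'E'
from h import *
s=r.observe();print(s['time_s'],s['position'],s['tcp_rot'],s['ft_force'],s['opening'])
c=vision.get_calibration('wrist');W=cal('wrist',c);i=vision.grab_frame('wrist')
j=vision.grab_frame('side');cv2.imwrite('pics/w4.png',i);cv2.imwrite('pics/s4.png',j)
rb=blobs(i,(0,190,110),(6,255,255),None,8);bb=blobs(i,(110,150,80),(130,255,255),None,8)
print(rb,bb)
for b in rb+bb: print(onz(W,b[0],24))
p=s['position'];S=cal('side')
print('tip pred wrist',proj(W,(p[0],p[1],p[2]-48)),'side',proj(S,(p[0],p[1],p[2]-48)))
o=np.zeros((400,800,3),np.uint8);o[:384,:512]=i;o[:400,512:]=cv2.resize(j[110:210,155:227],(288,400),interpolation=2);cv2.imwrite('pics/c4.png',o)
E
```

```text
9.6833 [425.83995884 232.3475586  159.41281493] [3.14044377e+00 1.90024220e-03 3.09470891e+00] [-0.07051899 -0.3369393  -1.72389845] 0.32122647182473263
[(array([264.4, 178. ]), array([255, 171,  20,  14, 220], dtype=int32))] [(array([292.9, 298.7]), array([291, 297,   6,   4,  15], dtype=int32))]
[421.88355662 236.90419102  24.        ]
[573.24663435 264.84808391  24.        ]
tip pred wrist [260.29238242 210.74660727] side [188.7981998  165.44215407]
```

View pics/c4.png

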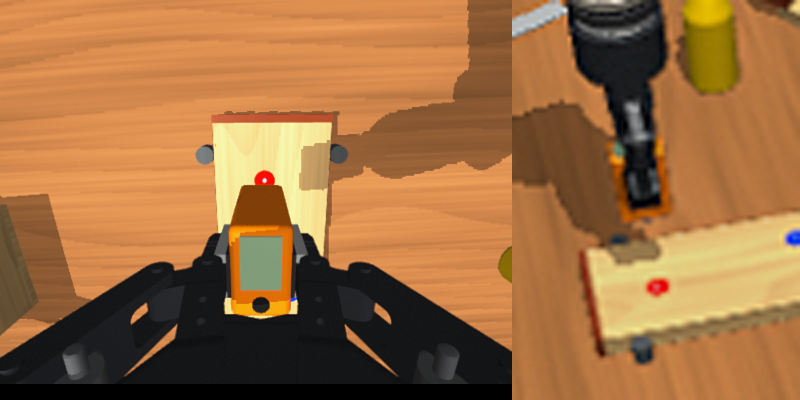

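The wrist view shows the red mark just above the gauge's lower edge (264,180), and the board's edges run nearly vertical. The foot in the side view, at about (189,165), agrees with the predicted (188.8,165.4).

```bash
python3 - <<'E'
from h import *
W=cal('wrist');i=cv2.imread('pics/w4.png')
print(onz(W,(264.5,180),24),onz(W,(262,185),125.7),onz(W,(261,226),197.7))
g=i[:,:,1].astype(int);L=[];Rr=[]
m=cv2.inRange(cv2.cvtColor(i,cv2.COLOR_BGR2HSV),(18,40,140),(35,200,255))
for y in range(128,180,4):
    xs=np.where(m[y,205:345])[0]+205
    L.append(onz(W,(xs[0],y),24));Rr.append(onz(W,(xs[-1],y),24))
for A in(L,Rr):
    A=np.array(A);f=np.polyfit(A[:,0],A[:,1],1);print(np.degrees(np.arctan(f[0])),A[0],A[-1])
E
```

```text
[423.63533268 237.35031327  24.        ] [401.86647683 235.01985579 125.7       ] [400.26600151 234.19556598 197.7       ]
-2.437893778232427 [367.72141736 188.1951      24.        ] [416.88098569 185.71425241  24.        ]
-4.320089851620987 [373.10574698 305.18824241  24.        ] [422.27396569 300.9833939   24.        ]
```

Emit:
send_rows:
  plan:
    - {"offset":[-1,2,-20],"turn":[0,0,0],"jaw":1}
    - {"offset":[-1,2,-42],"turn":[0,0,0],"jaw":1}
    - {"offset":[-1,2,-60],"turn":[0,0,0],"jaw":1}
    - {"offset":[-1,2,-70],"turn":[0,0,0],"jaw":1}
    - {"offset":[-1,2,-75],"turn":[0,0,0],"jaw":1}
    - {"offset":[-1,2,-76],"turn":[0,0,0],"jaw":1}
    - {"offset":[-1,2,-76],"turn":[0,0,0],"jaw":1}
    - {"offset":[-1,2,-76],"turn":[0,0,0],"jaw":1}

```text
time_s: 10.45
position: [424.7, 235.7, 83.4]
tcp_rot: [3.14, 0.002, 3.097]
ft_force: [-0.5, 0.2, -1.1]
opening: 0.32
```

Emit:
send_rows:
  plan:
    - {"offset":[0,0,-1],"turn":[0,0,0],"jaw":1}
    - {"offset":[0,0,-2],"turn":[0,0,0],"jaw":1}
    - {"offset":[0,0,-3],"turn":[0,0,0],"jaw":1}
    - {"offset":[0,0,-3],"turn":[0,0,0],"jaw":1}
    - {"offset":[0,0,-3],"turn":[0,0,0],"jaw":1}

```text
time_s: 10.87
position: [423.6, 235.3, 79.3]
tcp_rot: [3.142, 0.0, 3.097]
ft_force: [-0.6, 0.3, -1.7]
opening: 0.318
```

Emit:
send_rows:
  plan:
    - {"offset":[0.5,0,-1],"turn":[0,0,0],"jaw":1}
    - {"offset":[1,0,-2],"turn":[0,0,0],"jaw":1}
    - {"offset":[1,0,-3],"turn":[0,0,0],"jaw":1}
    - {"offset":[1,0,-4],"turn":[0,0,0],"jaw":1}
    - {"offset":[1,0,-4],"turn":[0,0,0],"jaw":1}
    - {"offset":[1,0,-4],"turn":[0,0,0],"jaw":1}

```text
time_s: 11.37
position: [424.5, 235.2, 75.2]
tcp_rot: [-3.141, -0.0, 3.097]
ft_force: [0.9, -0.5, -1.3]
opening: 0.32
```

Emit:
send_rows:
  plan:
    - {"offset":[0,0,-1],"turn":[0,0,0],"jaw":1}
    - {"offset":[0,0,-2],"turn":[0,0,0],"jaw":1}
    - {"offset":[0,0,-3],"turn":[0,0,0],"jaw":1}
    - {"offset":[0,0,-3],"turn":[0,0,0],"jaw":1}
    - {"offset":[0,0,-3],"turn":[0,0,0],"jaw":1}

```text
time_s: 11.78
position: [424.5, 235.2, 72.2]
tcp_rot: [-3.141, -0.0, 3.097]
ft_force: [-0.0, 0.5, -2.1]
opening: 0.319
```

Emit:
send_rows:
  plan:
    - {"offset":[0,0,-1],"turn":[0,0,0],"jaw":1}
    - {"offset":[0,0,-2],"turn":[0,0,0],"jaw":1}
    - {"offset":[0,0,-3],"turn":[0,0,0],"jaw":1}
    - {"offset":[0,0,-3],"turn":[0,0,0],"jaw":1}
    - {"offset":[0,0,-3],"turn":[0,0,0],"jaw":1}

```text
time_s: 12.2
position: [424.8, 235.4, 69.5]
tcp_rot: [3.141, 0.0, 3.097]
ft_force: [-0.5, -0.7, 1.4]
opening: 0.324
```

```bash
python3 - <<'E'
from h import *
f=[]
for k in range(6):
    f.append(r.observe()['ft_force'][2]);vision.grab_frame('side')
print(np.round(f,2),r.observe()['position'])
E
```

```text
[1.41 0.94 2.29 0.63 1.45 0.58] [424.7864521  235.36272077  69.43459992]
```

Emit:
send_rows:
  plan:
    - {"offset":[0,0,-1],"turn":[0,0,0],"jaw":1}
    - {"offset":[0,-0.5,-2],"turn":[0,0,0],"jaw":1}
    - {"offset":[0,-0.5,-3],"turn":[0,0,0],"jaw":1}
    - {"offset":[0,-0.5,-3],"turn":[0,0,0],"jaw":1}
    - {"offset":[0,-0.5,-3],"turn":[0,0,0],"jaw":1}
    - {"offset":[0,-0.5,-3],"turn":[0,0,0],"jaw":1}

```text
time_s: 13.0
position: [424.8, 235.2, 66.5]
tcp_rot: [3.141, 0.0, 3.097]
ft_force: [-0.4, 0.7, 1.9]
opening: 0.321
```

```bash
python3 - <<'E'
from h import *
f=[]
for k in range(8):
    f.append(r.observe()['ft_force'][2]);j=vision.grab_frame('side')
s=r.observe();print(np.round(f,2),np.mean(f),s['position'],s['tcp_rot'],s['time_s'],s['opening'])
i=vision.grab_frame('wrist');cv2.imwrite('pics/w5.png',i)
S=cal('side');W=cal('wrist');p=s['position'];print(proj(S,(425,234.5,24)),proj(W,(425,234.5,24)),proj(S,(p[0],p[1],24)))
o=np.zeros((500,800,3),np.uint8);o[:384,:400]=i[:,60:460];o[:500,400:]=cv2.resize(j[120:320,140:300],(400,500),interpolation=2);cv2.imwrite('pics/c5.png',o)
E
```

```text
[1.92 3.23 2.84 1.97 2.91 0.39 2.09 1.86] 2.152473968180745 [424.77560268 235.16654117  66.44156716] [3.14089633e+00 4.60318845e-04 3.09739134e+00] 13.4 0.32359254872975923
[191.20464259 182.25191375] [259.47684302 213.86181622] [191.10974014 182.14422488]
```

View pics/c5.png

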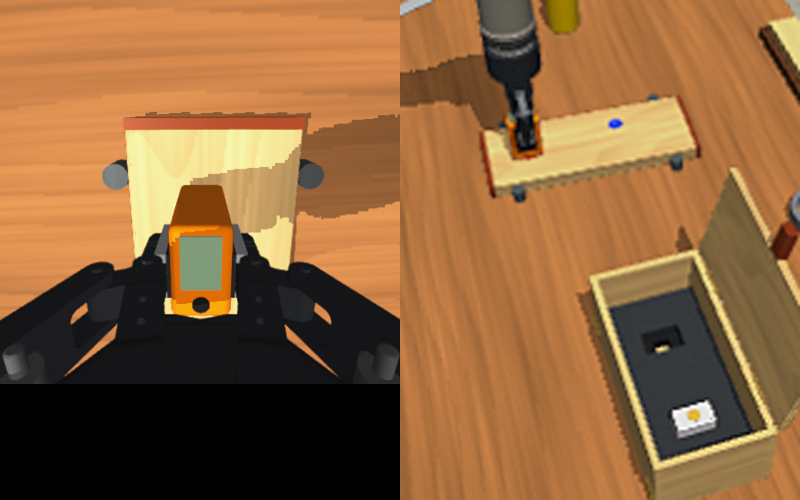

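The mark is covered by the gauge and the block is in its nest. The push is about 3.8 N, and TCP travel since contact gives the foot about 6 mm in. I check the lid angle numerically before handing in.

```bash
python3 - <<'E'
from h import *
S=cal('side');j=vision.grab_frame('side')
for t in(1.6,1.75,1.85):
    print(t,proj(S,(584-167*np.cos(t)+5*np.sin(t),-213,106+167*np.sin(t)+5*np.cos(t))))
print(blobs(j,(0,100,40),(12,255,140),(270,180,325,260),15))
E
```

```text
1.6 [279.62982684 218.01321241]
1.75 [288.41940154 216.59234119]
1.85 [293.98854462 216.18713993]
[(array([319.3, 188. ]), array([312, 180,  13,  19,  55], dtype=int32)), (array([293.3, 216.3]), array([288, 208,  11,  16, 106], dtype=int32))]
```

The tab is at (293.3, 216.3), against (294.0, 216.2) predicted for 1.85 rad, so the lid is on its stop.

```bash
python3 -c "
from station import r
print(r.sign_off(),r.observe()['time_s'])"
```

```text
the job is handed in; nothing more can be done
the job is handed in; nothing more can be done
```

I opened the lid onto its stop, took the gauge out of its nest and pressed it upright on the red mark. I handed the job in at about 13.5 s with the gripper still holding it there. The sign-off gave no verdict.

My last checks showed:
- **Lid:** the handle was seen at (293.3, 216.3) px in the side view, against (294.0, 216.2) predicted for 1.85 rad, so it was on its stop.
- **Position:** the tool was at (424.8, 235.2) mm, and I put the red mark at about (425, 234.5) mm. The gauge hid the mark by then, so I could not see the final offset directly.
- **Angle:** the tool was within 0.1° of vertical and at -2.5° yaw. The board measured about -2.4° from one edge, and -4.3° from the other.
- **Push:** about 3.8 N averaged over noisy readings, and about 6 mm of travel after contact, so the foot is about half in.
- **Other things:** the reference block was seen in its nest, and the tool never came down near the tape, glue bottle or sanding block.

Two measurements disagreed slightly. The wrist camera read about 3 mm more in y than the fixed views. The two fixed views put heights about 5 mm too high. I corrected y using the gauge as seen in the wrist picture, and set the height by the measured force.

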